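# Run the eyelet jig's carriage back to its end stop

## Robot

A 6-joint arm with a two-finger parallel gripper is mounted at the origin on the work surface. World frame = base frame: x ahead of the robot, y to its left, z up, the work surface at z = 0. Lengths are in mm, angles in rad, forces in N, time in s.
With the tool pointing down it reaches from about 375 to 825 mm from the base axis. Payload 5.5 kg.
Tool frame: the origin (TCP) lies between the finger pads; the fingertips stand finger_overhang ahead of it and the grasp point (between the pads) is the TCP (finger_overhang is the distance from the TCP to the fingertips, in mm); z points along the fingers, y is the line along which they close (so a half turn about z gives the same grasp; the last joint's range is limited). The gripper opens to 85 mm and grips with 20 to 120 N. Pads are 22 mm wide; open, the fingers measure 114 mm over their backs; the gripper's body (76 mm by 85 mm) begins 54 mm behind the grasp point. The pads swing forward as they close: fully open they stand 13 mm farther back than shut.
Start: joints at [-1.173, 0.314, -0.047, 1.21, 0, 1.571], TCP at [232.431, -553.146, 250.299] pointing down, gripper open.
Joint ranges: [-2.67, 2.67], [-0.69, 1.73], [-1.03, 1.25], [-2.08, 2.16], [-1.42, 1.45], [-3.14, 3.14]. Speed limits (rad/s): [2.39, 2.39, 3.01, 3.14, 3.14, 3.14].

## Interface

Orientations are given as a 3x3 rotation matrix whose columns are the frame's x, y, z axes.
In Python, from rig import * gives the robot as it stands.
- The arm moves only by the shell command python3 -m pendant 'ROWS' [FORCE]. ROWS is JSON, a list of rows, each an object with "linear": the shift along the world's x, y, z in m, a list of three; "rot": the turn, a rotation vector about the world's x, y, z in rad, a list of three; "fingers": the gripper's target within -1 to 1 (shut at 1, half-way at 0, fully open at -1). A call has exactly 8 rows; each row shifts and turns the commanded pose from where the row before left it; what a row does not reach is not made up. A row lasts 1/10 s, in which the tool goes at most 50 mm and 8.59 degrees, less where a joint would pass 70% of its speed; a pose out of reach is approached as far as the arm can. A call with a gripper value outside its range is refused whole. The fingers move at their own pace and stop on an object; FORCE is the grip in N (left out, the last holds). Time passes only in rows, so rows that do not move let the fingers close, or fill a call up. It gives the time, the measured TCP pose, the force and the opening at its end, in the units of the state.
- state(): the state, without advancing time (a new reading comes with each control period).
- snapshot(name): name is "scene" or "top" or "wrist"; returns the picture (420x560x3 uint8, red, green, blue); there is no depth.
- calibration(name): a dict with "fx", "fy", "cx", "cy" (pixels), "distortion" ([k1, k2, p1, p2, k3] as OpenCV has them; the pictures are not rectified), "R" (3x3) and "t" (3): a world point X has camera coordinates R X + t. Camera axes: x right, y down, z forward; pixel columns grow to the right and rows downward; lengths in mm; the calibration is good to about 2 mm. A picture is of the moment at which its call begins: read the wrist's pose just before it. calibration takes no time and is no camera call; for the wrist camera it gives the pose at the moment of the call.
- hand_in(): hands the job in, once; it reports no verdict.
The state is a dict: "time": time; "q": joint angles; "qvel": joint speeds; "joint_torque": joint torques, N m; "position": TCP position; "orientation": TCP orientation; "force": force on the tool from outside, world axes, zero at the start; "torque": the same for the moment, N m; "grip_width": finger opening in mm.
Only numpy, scipy, OpenCV 4.12 (cv2) and the standard library are available. Lean on these libraries where they do the work, as an engineer would, in place of code of your own. Each camera call takes 0.05 s, during which the arm holds its last target. There are 200 camera calls.

## Task

A new side bar is clamped in the carriage of the eyelet jig, and its first hole must come under the punch: press the carriage's lock button fully down with a fingertip, keep it down while you push the carriage along its rods, away from the press, until it is right up against the end stop, then let the button spring up so that the carriage is locked there, and move clear. Only touch and push: grip nothing, do not force the jig, and leave the other things on the counter where they are.

Things in the scene. Friction and masses are not known exactly. Their poses are not given: they have to be found in the camera images.
- jig: The eyelet jig, bolted to the counter: grey base plate 130 x 460 x 12 mm, two steel rods and a slotted carriage that holds a wooden side bar. Origin on its underside, on the rods' centre line, 135 mm from the plate's stop end; jig y runs along the rods towards the press (plate from y = -135 to +325 mm), z up. The carriage slides towards jig -y to reach the end stop.
- punch (a point): Tip of the punch of the green eyelet press at the jig's +y end, over the rods' centre line, 81 mm above the counter. The press rises to 190 mm (its ram to 223 mm), its arm is 40 mm wide along the rods, its column stands behind the rods at jig x = +72 to +140 mm, and its lever points away to jig +y.
- carriage (a joint): Carriage position along the rods in m: grows as it slides away from the press (jig -y), 0.150 = against the end stop; it begins between 0.053 and 0.081. The carriage weighs about 0.9 kg and has about 1.5 N of drag when unlocked. Under it a spring tooth on the button stands up between the cross pins (12 mm apart) of a ladder rack: locked, it has about 4 mm of play in all and will not slide.
- lock_button (a joint): Lock button travel in m: 0 = up (carriage locked), 0.008 = fully down. From about 0.005 the tooth is clear of the rack and the carriage is free; let up on the way, the tooth catches again. It springs up by itself: 3 N starts it moving, about 5.3 N holds it fully down. It rides on the carriage.
- button_top (a point): Centre of the top face of the ribbed steel lock button: 36 mm across the rods, 26 mm along them, 104 mm above the counter when up. It stands 12 mm proud of a black lock housing, 56 mm wide, on the carriage's stop end; the housing reaches 54 mm from here towards the press, then comes the side bar, 76 mm above the counter. Axes parallel to the jig's; moves with the button.
- finger_rest (a point): Middle of the top edge of the black finger rest, an upright lip of the lock housing, 56 mm wide, 12 mm thick, 112 mm above the counter (8 mm above the raised button's top). It stands on the stop side (jig -y) of the button, its near face 20 mm from the button's centre: a finger that presses the button can push the carriage along by this lip.
- carriage_face (a point): Centre of the carriage's outer end face (jig -y end of the lock housing, 80 mm above the counter), 32 mm from the button's centre; it meets the end stop's bumper.
- end_stop (a point): Centre of the face of the black rubber bumper (22 mm across) of the end stop, 80 mm above the counter; its aluminium bracket behind it is 60 mm wide and rises to 112 mm, as high as the finger rest.
- dish_mid (a point): Middle of a white ceramic dish of brass eyelets, 92 mm across, 26 mm high, loose. Leave it.
- plane_mid (a point): Middle of a small steel block plane, 150 x 44 mm, 52 mm high, loose. Leave it.
- tube_a_mid (a point): Middle of an upright clear plastic queen marking tube, 38 mm across, 93 mm high, loose, behind the jig. Leave it.
- tube_b_mid (a point): Middle of a second such tube. Leave it.
- frame_grip_mid (a point): Middle of a yellow nylon frame grip lying flat, 200 x 115 mm, 23 mm high, loose. Leave it.
- hive_tool_mid (a point): Middle of a flat steel hive tool, 235 x 48 mm, loose, behind the jig. Leave it.
- spare_bars_mid (a point): Middle of a bundle of spare wooden side bars, 232 x 78 x 38 mm, loose. Leave it.

How it is judged:
By the outcome, as a careful person would: the job done as asked, in the order asked, and still so for the second after the job is handed in, with the robot touching nothing.
It also fails if it takes over 35 s, if anything falls off the work surface, if the arm or the gripper's body presses on something with over 40 N, if the wrist force passes 120 N, or if a joint passes its speed limit or range.

## Working session

There is one attempt and no reset: what is moved stays moved. The work goes in short steps, Python scripts to look and compute and a shell command to move; the robot and the scene stay as the last step left them, time stands still between calls to the robot, and variables do not carry over. Pictures are saved under pics/ and viewed, on a budget of 10 in all, crops included, one or two more only if the job needs it, and the job is handed in when it is done.

```bash
mkdir -p pics; python3 - <<'E'
from rig import *
import cv2
for n in ("scene","top"):
    cv2.imwrite(f"pics/{n}0.png",cv2.cvtColor(snapshot(n),cv2.COLOR_RGB2BGR))
    c=calibration(n);print(n,c)
s=state();print(s)
E
```

```text
scene {'fx': 383.09798683123984, 'fy': 383.09798683123984, 'cx': 275.32727969028633, 'cy': 208.16637530502277, 'distortion': array([0.03441747, 0.        , 0.        , 0.        , 0.        ]), 'R': array([[ 0.21784738,  0.9759749 ,  0.00393782],
       [ 0.78785201, -0.17347222, -0.59092859],
       [-0.57604837,  0.13183466, -0.80671426]]), 't': array([-164.09248674, -359.04302233, 1436.4077715 ])}
top {'fx': 516.209599097109, 'fy': 516.209599097109, 'cx': 284.3608532978244, 'cy': 212.1691022928848, 'distortion': array([-0.12871787,  0.        ,  0.        ,  0.        ,  0.        ]), 'R': array([[-0.01630747, -0.99983897, -0.00748982],
       [-0.9972189 ,  0.01680865, -0.07260816],
       [ 0.07272236,  0.00628493, -0.99733242]]), 't': array([  53.28835683,  549.98144464, 1453.80313229])}
{'time': 0.1, 'q': array([-1.17296561e+00,  3.14161645e-01, -4.79610099e-02,  1.21018644e+00,
        8.18201773e-06,  1.57079391e+00]), 'qvel': array([ 1.52093451e-03, -1.19311789e-03,  2.30565430e-03,  7.61684365e-04,
        9.02768556e-05,  1.55591064e-04]), 'joint_torque': array([ 1.73761884e-03, -5.40768099e+01,  3.40541339e+01,  1.12333646e-02,
       -3.00754110e-06, -4.10510985e-07]), 'position': array([ 232.26945118, -552.70205277,  249.52487524]), 'orientation': array([[ 9.21902656e-01,  3.87421164e-01, -5.78531175e-04],
       [ 3.87421596e-01, -9.21901596e-01,  1.39779269e-03],
       [ 8.18565882e-06, -1.51276427e-03, -9.99998856e-01]]), 'force': array([0.02448506, 1.24812069, 0.45128787]), 'torque': array([-0.03677654,  0.00483739, -0.03099338]), 'grip_width': 85.62111888534663}
```

View pics/top0.png

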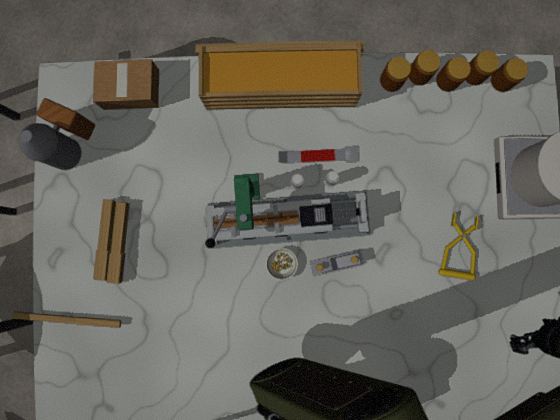

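View pics/scene0.png

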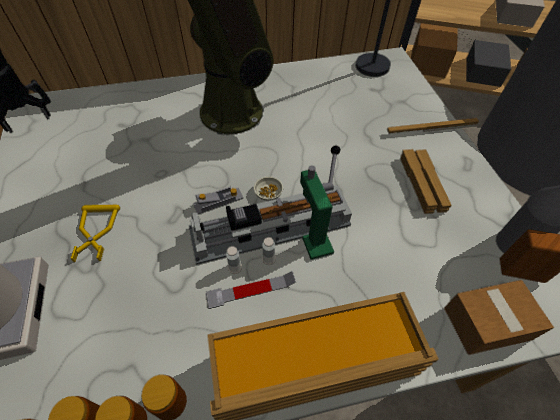

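The top view shows the jig from about (208,225) to (368,212). The press is at (245,195) on the left (+y), the stop at (360,212) on the right (-y), and the black lock housing near (317,215). I'll enlarge that part of both views.

```bash
python3 - <<'E'
import cv2,numpy as np
a=cv2.imread("pics/top0.png")[170:270,200:380]; b=cv2.imread("pics/scene0.png")[180:270,180:360]
a=cv2.resize(a,(720,400),interpolation=cv2.INTER_CUBIC);a=cv2.convertScaleAbs(a,alpha=1.6)
cv2.imwrite("pics/c1.png",a)
E
```

```text
(no output)
```

View pics/c1.png

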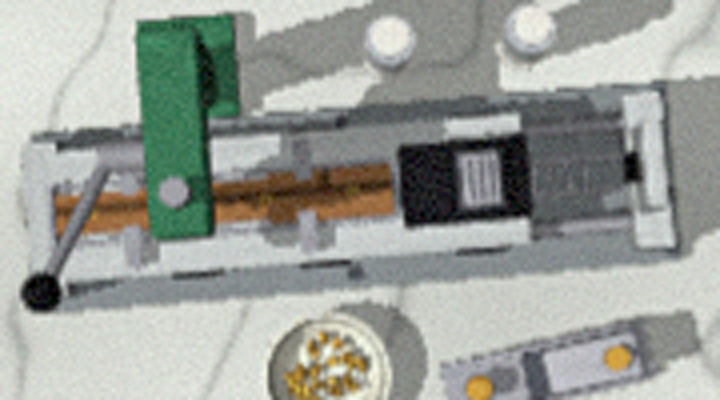

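The crop shows the button at crop (480,179), which is px (320,214.8). The housing runs from crop x 400 to 530, and the bumper face is at (625,166). The finger rest is the black strip at crop x of about 502–530.

```bash
cat > h.py <<'E'
from rig import *
import cv2,numpy as np
def ray(c,u,z):
    K=np.array([[c['fx'],0,c['cx']],[0,c['fy'],c['cy']],[0,0,1]])
    n=cv2.undistortPoints(np.array([[u]],float),K,np.array(c['distortion']))[0,0]
    R,t=np.array(c['R']),np.array(c['t']);o=-R.T@t;d=R.T@np.array([n[0],n[1],1])
    return o+d*(z-o[2])/d[2]
E
python3 - <<'E'
from h import *
c=calibration("top")
for n,u,z in [("button",(480,179),104),("but L",(459,180),104),("but R",(501,178),104),("hous L",(401,182),92),("rest R",(529,178),112),("rest top-corner",(520,136),112),("rest botcorner",(529,222),112),("bumper",(624,166),80),("brk top",(646,96),112),("brk bot",(652,244),112),("barL",(57,213),76),("barR",(395,187),76),("plate TR",(664,82),12),("plate BR",(680,258),12),("plate BL",(45,310),12)]:
    print(n,ray(c,(u[0]/4+200-.375,u[1]/4+170-.375),z).round(1))
E
```

```text
button [537.1 -51.2 104. ]
but L [536.7 -37.  104. ]
but R [537.6 -65.3 104. ]
hous L [536.8   1.7  92. ]
rest R [536.7 -83.5 112. ]
rest top-corner [565.  -78.1 112. ]
rest botcorner [507.2 -82.9 112. ]
bumper [ 546.  -151.8   80. ]
brk top [ 590.6 -163.6  112. ]
brk bot [ 491.1 -165.   112. ]
barL [520.4 238.3  76. ]
barR [534.5   5.5  76. ]
plate TR [ 611.2 -191.4   12. ]
plate BR [ 484.1 -199.4   12. ]
plate BL [454.4 256.7  12. ]
```

The plate edge gives a jig yaw of +3.7°. The button is at about (537,-51), and about 69 mm of travel remains, which fits the stated ranges (0.081). Next I'll go above the button with the fingers shut and the tool's y axis across the rods.

```bash
python3 -m pendant '[{"linear":[0.0254,0.0418,0],"rot":[0,0,0.103],"fingers":1},{"linear":[0.0254,0.0418,0],"rot":[0,0,0.103],"fingers":1},{"linear":[0.0254,0.0418,0],"rot":[0,0,0.103],"fingers":1},{"linear":[0.0254,0.0418,0],"rot":[0,0,0.103],"fingers":1},{"linear":[0.0254,0.0418,0],"rot":[0,0,0.103],"fingers":1},{"linear":[0.0254,0.0418,0],"rot":[0,0,0.103],"fingers":1},{"linear":[0.0254,0.0418,0],"rot":[0,0,0.103],"fingers":1},{"linear":[0.0254,0.0418,0],"rot":[0,0,0.103],"fingers":1}]' 20
python3 -m pendant '[{"linear":[0.0254,0.0418,0],"rot":[0,0,0.103],"fingers":1},{"linear":[0.0254,0.0418,0],"rot":[0,0,0.103],"fingers":1},{"linear":[0.0254,0.0418,0],"rot":[0,0,0.103],"fingers":1},{"linear":[0.0254,0.0418,0],"rot":[0,0,0.103],"fingers":1},{"linear":[0,0,0],"rot":[0,0,0],"fingers":1},{"linear":[0,0,0],"rot":[0,0,0],"fingers":1},{"linear":[0,0,0],"rot":[0,0,0],"fingers":1},{"linear":[0,0,0],"rot":[0,0,0],"fingers":1}]'
python3 - <<'E'
from h import *
c=calibration("wrist");s=state()
im=cv2.cvtColor(snapshot("wrist"),cv2.COLOR_RGB2BGR);cv2.imwrite("pics/w0.png",im)
np.save("w0.npy",np.array([c],dtype=object),allow_pickle=True)
print(s['position'],s['orientation'].round(3),s['grip_width'],-c['R'].T@c['t'],finger_overhang if 'finger_overhang' in globals() else [k for k in dir() if 'f' in k])
E
```

```text
time: 0.9
position: [436.1, -216.8, 250.2]
orientation: [[0.338, 0.941, -0.0], [0.941, -0.338, 0.0], [-0.0, -0.0, -1.0]]
force: [1.4, -0.4, -0.6]
grip_width: -0.2
time: 1.7
position: [536.5, -52.7, 250.2]
orientation: [[-0.061, 0.998, -0.0], [0.998, 0.061, -0.0], [-0.0, -0.0, -1.0]]
force: [0.5, -0.4, -0.8]
grip_width: 0.1
[536.54798436 -52.72549358 250.23357629] [[-0.061  0.998 -0.   ]
 [ 0.998  0.061 -0.   ]
 [-0.    -0.    -1.   ]] 0.144272790158842 [532.53219225  15.66426379 374.12075855] 19.0
```

View pics/w0.png

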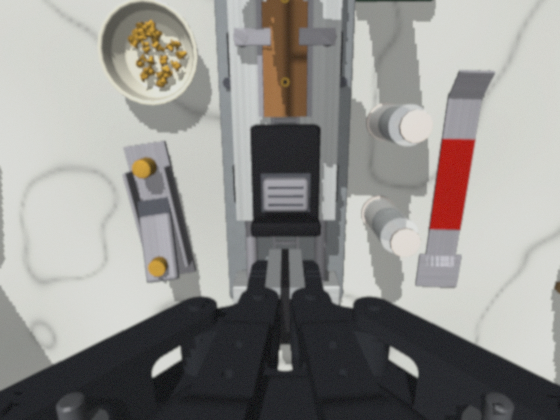

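The wrist view shows the button centred at (285.5,193.5), the lip across (252–319, 219–236) with the button on its press side, the rods running vertically, and the shut fingers at (285,255). Casting the rays now.

```bash
python3 - <<'E'
from h import *
c=calibration("wrist")
g=lambda u,z:ray(c,u,z).round(1)
for n,u,z in [("button",(285.5,193.5),104),("bT",(286,174),104),("bB",(285,213),104),("bL",(261,194),104),("bR",(310,194),104),("lipBL",(251,236),112),("lipBR",(320,236),112),("lipTL",(251,220),112),("lipTR",(320,220),112),("housTL",(252,126),92),("housTR",(319,125),92),("brass",(285,82),76)]: print(n,g(u,z))
E
```

```text
button [537.3 -49.7 104. ]
bT [536.7 -34.2 104. ]
bB [537.9 -65.8 104. ]
bL [518.  -51.3 104. ]
bR [556.6 -48.9 104. ]
lipBL [512. -84. 112.]
lipBR [566.5 -80.6 112. ]
lipTL [511.6 -70.7 112. ]
lipTR [565.3 -67.4 112. ]
housTL [ 5.08e+02 -1.00e-01  9.20e+01]
housTR [560.2   3.9  92. ]
brass [531.7  35.   76. ]
```

Button centre is (537.2,-50), and its 38x31 mm size is roughly as given. The lip's near face at -69 agrees with the stated 20 mm. I'll descend to 3 mm above the button, with the tip about 4 mm towards the lip.

```bash
python3 -m pendant '[{"linear":[0.001,-0.0015,-0.03],"rot":[0,0,0],"fingers":1},{"linear":[0,0,-0.03],"rot":[0,0,0],"fingers":1},{"linear":[0,0,-0.03],"rot":[0,0,0],"fingers":1},{"linear":[0,0,-0.024],"rot":[0,0,0],"fingers":1},{"linear":[0,0,-0.01],"rot":[0,0,0],"fingers":1},{"linear":[0,0,0],"rot":[0,0,0],"fingers":1},{"linear":[0,0,0],"rot":[0,0,0],"fingers":1},{"linear":[0,0,0],"rot":[0,0,0],"fingers":1}]'
python3 - <<'E'
from h import *
im=cv2.cvtColor(snapshot("wrist"),cv2.COLOR_RGB2BGR);cv2.imwrite("pics/w1.png",im)
s=state();print(s['position'],s['force'])
E
```

```text
time: 2.55
position: [539.4, -53.4, 127.8]
orientation: [[-0.063, 0.998, 0.003], [0.998, 0.063, -0.0], [-0.0, 0.002, -1.0]]
force: [-0.3, -0.2, 0.6]
grip_width: 0.0
[539.33654384 -53.2903685  127.80136122] [-0.09402175 -0.00964833  0.33406732]
```

View pics/w1.png

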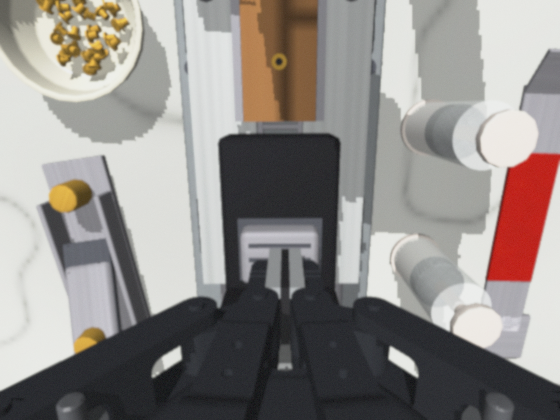

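The tip (285,255) is over the press side of the button's rear part (240–320, 225–290), laterally centred and clear of the lip. Now I'll press gently.

```bash
python3 -m pendant '[{"linear":[-0.001,0,-0.002],"rot":[0,0,0],"fingers":1},{"linear":[0,0,-0.002],"rot":[0,0,0],"fingers":1},{"linear":[0,0,-0.002],"rot":[0,0,0],"fingers":1},{"linear":[0,0,-0.002],"rot":[0,0,0],"fingers":1},{"linear":[0,0,0],"rot":[0,0,0],"fingers":1},{"linear":[0,0,0],"rot":[0,0,0],"fingers":1},{"linear":[0,0,0],"rot":[0,0,0],"fingers":1},{"linear":[0,0,0],"rot":[0,0,0],"fingers":1}]'
```

```text
time: 3.4
position: [537.6, -53.0, 118.5]
orientation: [[-0.063, 0.998, 0.001], [0.998, 0.063, 0.0], [-0.0, 0.001, -1.0]]
force: [0.6, 1.2, 3.0]
grip_width: 0.0
```

```bash
python3 -m pendant '[{"linear":[0,0,-0.002],"rot":[0,0,0],"fingers":1},{"linear":[0,0,-0.0015],"rot":[0,0,0],"fingers":1},{"linear":[0,0,-0.001],"rot":[0,0,0],"fingers":1},{"linear":[0,0,0],"rot":[0,0,0],"fingers":1},{"linear":[0,0,0],"rot":[0,0,0],"fingers":1},{"linear":[0,0,0],"rot":[0,0,0],"fingers":1},{"linear":[0,0,0],"rot":[0,0,0],"fingers":1},{"linear":[0,0,0],"rot":[0,0,0],"fingers":1}]'
```

```text
time: 4.2
position: [537.7, -53.1, 115.0]
orientation: [[-0.063, 0.998, 0.001], [0.998, 0.063, -0.0], [-0.0, 0.001, -1.0]]
force: [-1.8, 1.4, 13.7]
grip_width: 0.3
```

At z = 115.0 the force rose to 13.7 N, so the button is on its bottom stop. Now I'll push along the rods in direction (0.064,-0.998).

```bash
python3 -m pendant '[{"linear":[0.0002,-0.003,0],"rot":[0,0,0],"fingers":1},{"linear":[0.0003,-0.005,0],"rot":[0,0,0],"fingers":1},{"linear":[0.0004,-0.006,0],"rot":[0,0,0],"fingers":1},{"linear":[0.0004,-0.006,0],"rot":[0,0,0],"fingers":1},{"linear":[0.0004,-0.006,0],"rot":[0,0,0],"fingers":1},{"linear":[0.0003,-0.004,0],"rot":[0,0,0],"fingers":1},{"linear":[0,0,0],"rot":[0,0,0],"fingers":1},{"linear":[0,0,0],"rot":[0,0,0],"fingers":1}]'
```

```text
time: 5.0
position: [539.7, -83.7, 115.0]
orientation: [[-0.062, 0.998, 0.001], [0.998, 0.062, -0.001], [-0.001, 0.001, -1.0]]
force: [-2.5, -1.5, 13.4]
grip_width: -0.1
```

```bash
python3 -m pendant '[{"linear":[0.0003,-0.004,0],"rot":[0,0,0],"fingers":1},{"linear":[0.0004,-0.006,0],"rot":[0,0,0],"fingers":1},{"linear":[0.0004,-0.006,0],"rot":[0,0,0],"fingers":1},{"linear":[0.0004,-0.006,0],"rot":[0,0,0],"fingers":1},{"linear":[0.0003,-0.005,0],"rot":[0,0,0],"fingers":1},{"linear":[0.0002,-0.003,0],"rot":[0,0,0],"fingers":1},{"linear":[0,0,0],"rot":[0,0,0],"fingers":1},{"linear":[0,0,0],"rot":[0,0,0],"fingers":1}]'
python3 - <<'E'
from h import *
im=cv2.cvtColor(snapshot("top"),cv2.COLOR_RGB2BGR)[170:270,200:380]
cv2.imwrite("pics/c2.png",cv2.convertScaleAbs(cv2.resize(im,(720,400),interpolation=cv2.INTER_CUBIC),alpha=1.6))
im=cv2.cvtColor(snapshot("wrist"),cv2.COLOR_RGB2BGR);cv2.imwrite("pics/w2.png",im)
E
```

```text
time: 5.8
position: [541.7, -113.6, 115.0]
orientation: [[-0.063, 0.998, 0.001], [0.998, 0.063, -0.001], [-0.001, 0.001, -1.0]]
force: [-2.5, -1.3, 13.4]
grip_width: 0.3
```

View pics/w2.png

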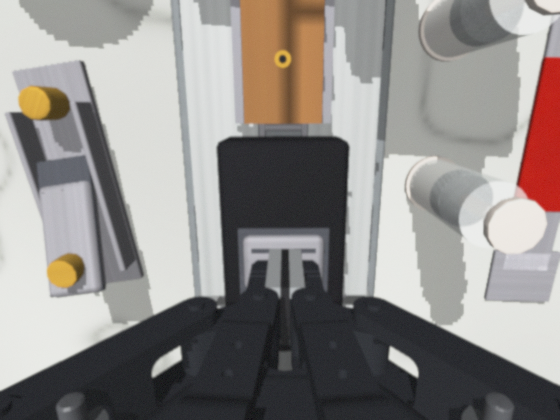

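The carriage has travelled with the finger: the housing's far edge is at row 138 as before, and the button is still under the tip. About 9 mm is left, so I'll approach slowly and watch the force.

```bash
python3 -m pendant '[{"linear":[0.0001,-0.0015,0],"rot":[0,0,0],"fingers":1},{"linear":[0.0001,-0.0015,0],"rot":[0,0,0],"fingers":1},{"linear":[0.0001,-0.0015,0],"rot":[0,0,0],"fingers":1},{"linear":[0.0001,-0.0015,0],"rot":[0,0,0],"fingers":1},{"linear":[0.0001,-0.001,0],"rot":[0,0,0],"fingers":1},{"linear":[0,-0.001,0],"rot":[0,0,0],"fingers":1},{"linear":[0,0,0],"rot":[0,0,0],"fingers":1},{"linear":[0,0,0],"rot":[0,0,0],"fingers":1}]'
```

```text
time: 6.7
position: [542.2, -121.1, 115.0]
orientation: [[-0.063, 0.998, 0.001], [0.998, 0.063, -0.0], [-0.0, 0.001, -1.0]]
force: [-1.0, 0.9, 12.0]
grip_width: 0.0
```

```bash
python3 -m pendant '[{"linear":[0.0001,-0.001,0],"rot":[0,0,0],"fingers":1},{"linear":[0,-0.001,0],"rot":[0,0,0],"fingers":1},{"linear":[0.0001,-0.001,0],"rot":[0,0,0],"fingers":1},{"linear":[0,-0.001,0],"rot":[0,0,0],"fingers":1},{"linear":[0.0001,-0.001,0],"rot":[0,0,0],"fingers":1},{"linear":[0,0,0],"rot":[0,0,0],"fingers":1},{"linear":[0,0,0],"rot":[0,0,0],"fingers":1},{"linear":[0,0,0],"rot":[0,0,0],"fingers":1}]'
```

```text
time: 7.5
position: [542.3, -122.8, 114.9]
orientation: [[-0.065, 0.998, 0.001], [0.998, 0.065, 0.007], [0.007, 0.002, -1.0]]
force: [-3.1, 11.1, 15.1]
grip_width: -0.1
```

Motion stopped at y = -122.8 after 69.7 mm of travel, with the force up to 11 N. That matches the predicted 69 mm. Before releasing the button I'll check with the cameras.

```bash
python3 - <<'E'
from h import *
a=cv2.cvtColor(snapshot("top"),cv2.COLOR_RGB2BGR)[180:250,290:390]
b=cv2.cvtColor(snapshot("scene"),cv2.COLOR_RGB2BGR)[190:270,180:280]
f=lambda i:cv2.convertScaleAbs(cv2.resize(i,(700,i.shape[0]*7//2*1),interpolation=cv2.INTER_CUBIC) if 0 else cv2.resize(i,None,fx=4,fy=4,interpolation=cv2.INTER_CUBIC),alpha=1.7)
a,b=f(a),f(b);a=cv2.copyMakeBorder(a,0,b.shape[0]-a.shape[0],0,0,cv2.BORDER_CONSTANT)
cv2.imwrite("pics/c3.png",np.hstack([a,b]));print(state()['force'])
E
```

```text
[-2.22304396 10.0343844  16.16362982]
```

View pics/c3.png

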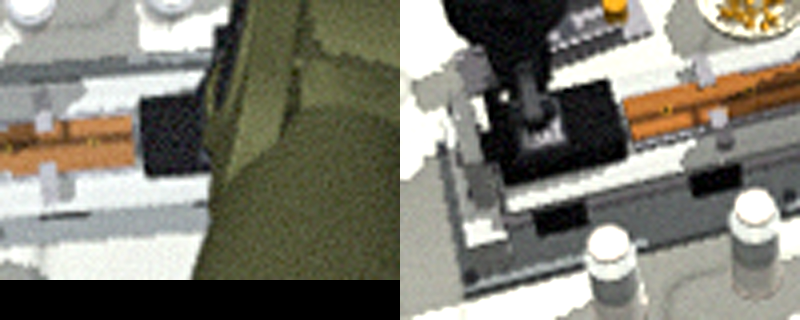

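The scene crop shows the black housing right up to the end-stop bracket at crop (485,130), with the finger still on the button. I'll release straight up now.

```bash
python3 -m pendant '[{"linear":[0,0,-0.0],"rot":[0,0,0],"fingers":1},{"linear":[0,0,0.002],"rot":[0,0,0],"fingers":1},{"linear":[0,0,0.002],"rot":[0,0,0],"fingers":1},{"linear":[0,0,0.002],"rot":[0,0,0],"fingers":1},{"linear":[0,0,0.002],"rot":[0,0,0],"fingers":1},{"linear":[0,0,0.002],"rot":[0,0,0],"fingers":1},{"linear":[0,0,0.002],"rot":[0,0,0],"fingers":1},{"linear":[0,0,0.003],"rot":[0,0,0],"fingers":1}]'
python3 - <<'E'
from h import *
print(state()['force'],state()['position'])
E
```

```text
time: 8.4
position: [541.4, -126.4, 128.4]
orientation: [[-0.063, 0.998, -0.001], [0.998, 0.063, -0.001], [-0.0, -0.001, -1.0]]
force: [-0.5, 0.1, 0.7]
grip_width: -0.1
[-0.53432962  0.10557138  0.74916739] [ 541.41231037 -126.40635472  128.40462223]
```

The finger is clear of the button. I'll rise and back off, so the wrist camera can see the stop.

```bash
python3 -m pendant '[{"linear":[0,0.002,0.01],"rot":[0,0,0],"fingers":1},{"linear":[0,0,0.03],"rot":[0,0,0],"fingers":1},{"linear":[0,0,0.04],"rot":[0,0,0],"fingers":1},{"linear":[0,-0.03,0.04],"rot":[0,0,0],"fingers":1},{"linear":[0,-0.04,0.02],"rot":[0,0,0],"fingers":1},{"linear":[0,-0.03,0],"rot":[0,0,0],"fingers":1},{"linear":[0,0,0],"rot":[0,0,0],"fingers":1},{"linear":[0,0,0],"rot":[0,0,0],"fingers":1}]'
python3 - <<'E'
from h import *
im=cv2.cvtColor(snapshot("wrist"),cv2.COLOR_RGB2BGR);cv2.imwrite("pics/w3.png",im)
E
```

```text
time: 9.2
position: [541.7, -224.5, 269.0]
orientation: [[-0.061, 0.998, -0.0], [0.998, 0.061, 0.0], [0.0, -0.0, -1.0]]
force: [0.1, 0.4, -0.6]
grip_width: -0.2
```

View pics/w3.png

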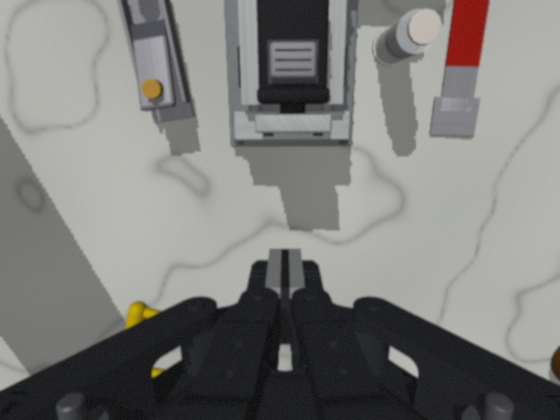

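The button is up at (293,60), and the lip is at rows 88–103. The black bumper joins the lip to the bracket at rows 103–113, with no gap visible. I'll check the numbers.

```bash
python3 - <<'E'
from h import *
c=calibration("wrist");im=cv2.imread("pics/w3.png")
for n,u,z in [("button",(293.5,60),104),("bL",(269,60),104),("bR",(318,60),104),("lip back",(294,103),112),("bracket near",(294,114),112),("bumper/face if z91 (bumper top) at row104",(293,104),91)]: print(n,ray(c,u,z).round(1))
print(im[96:122,293].tolist())
E
```

```text
button [ 541.9 -120.3  104. ]
bL [ 523.3 -121.4  104. ]
bR [ 560.5 -119.1  104. ]
lip back [ 544.3 -151.7  112. ]
bracket near [ 544.9 -159.8  112. ]
bumper/face if z91 (bumper top) at row104 [ 544.1 -152.3   91. ]
[[35, 34, 33], [35, 35, 35], [33, 31, 29], [34, 34, 30], [23, 24, 25], [25, 21, 22], [20, 20, 20], [19, 18, 18], [19, 23, 24], [21, 23, 23], [23, 22, 27], [23, 21, 27], [25, 21, 23], [25, 26, 28], [23, 25, 23], [27, 26, 23], [38, 35, 36], [76, 75, 75], [123, 124, 122], [155, 156, 153], [167, 169, 165], [170, 170, 168], [165, 165, 164], [163, 165, 161], [164, 165, 162], [164, 166, 162]]
```

The button moved 70.3 mm. That puts the carriage face at y = -152.2, against the bumper at -151.8. To confirm the button sprang fully up, I'll hover over it at the same relative pose as in w1 (button up) and w2 (button down), without touching.

```bash
python3 -m pendant '[{"linear":[0,0.04,0],"rot":[0,0,0],"fingers":1},{"linear":[0,0.04,-0.01],"rot":[0,0,0],"fingers":1},{"linear":[0,0.021,-0.03],"rot":[0,0,0],"fingers":1},{"linear":[0,0,-0.04],"rot":[0,0,0],"fingers":1},{"linear":[0,0,-0.04],"rot":[0,0,0],"fingers":1},{"linear":[0,0,-0.018],"rot":[0,0,0],"fingers":1},{"linear":[0,0,0],"rot":[0,0,0],"fingers":1},{"linear":[0,0,0],"rot":[0,0,0],"fingers":1}]'
python3 - <<'E'
from h import *
im=cv2.cvtColor(snapshot("wrist"),cv2.COLOR_RGB2BGR);cv2.imwrite("pics/w4.png",im)
for n in ("w1","w2","w4"):
    g=cv2.cvtColor(cv2.imread(f"pics/{n}.png"),cv2.COLOR_BGR2GRAY)
    col=g[:,250:256].mean(1); print(n,"rows",[(r,int(col[r])) for r in range(128,262,2) if abs(col[r+1]-col[r-1])>20])
    row=g[240:246].mean(0); print("cols",[(k,int(row[k])) for k in range(215,350) if abs(row[k+1]-row[k-1])>25])
E
```

```text
time: 10.05
position: [541.9, -122.2, 131.1]
orientation: [[-0.064, 0.998, -0.001], [0.998, 0.064, 0.0], [0.0, -0.001, -1.0]]
force: [0.2, -0.6, 0.8]
grip_width: -0.2
w1 rows [(132, 137), (134, 65), (218, 73), (232, 172), (242, 178), (244, 122), (246, 101), (248, 153), (256, 170), (258, 123)]
cols [(222, 194), (223, 142), (224, 81), (225, 46), (237, 54), (238, 73), (239, 95), (240, 121), (241, 149), (316, 144), (317, 129), (318, 109), (321, 74), (322, 54), (335, 47), (336, 85), (337, 124), (338, 143), (340, 167), (341, 191)]
w2 rows [(134, 150), (136, 103), (138, 38), (228, 74), (234, 108), (236, 154), (238, 191), (248, 162), (252, 131), (254, 175)]
cols [(220, 200), (221, 163), (222, 108), (223, 60), (237, 59), (238, 78), (242, 108), (243, 131), (244, 156), (321, 145), (322, 129), (323, 108), (328, 77), (329, 58), (343, 42), (344, 76), (345, 126), (346, 170), (347, 196)]
w4 rows [(132, 139), (134, 83), (216, 53), (218, 86), (230, 152)]
cols [(227, 197), (228, 164), (229, 111), (230, 62), (243, 63), (244, 83), (245, 101), (246, 127), (247, 150), (253, 161), (254, 143), (314, 139), (315, 161), (320, 139), (321, 123), (322, 100), (325, 64), (338, 39), (339, 69), (340, 107), (341, 130), (343, 152), (344, 175)]
```

View pics/w4.png

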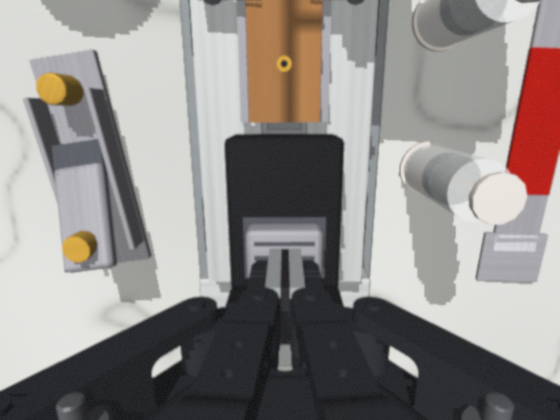

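The button-to-housing width ratio in this view is 0.68. It was 0.69 with the button up and 0.65 with it down, and the button's front edge is at row 217 against 218 when up. So the button is up and the lock is engaged. I'll move clear and hand in.

```bash
python3 -m pendant '[{"linear":[0,0,0.02],"rot":[0,0,0],"fingers":1},{"linear":[0,0,0.04],"rot":[0,0,0],"fingers":1},{"linear":[0,0,0.04],"rot":[0,0,0],"fingers":1},{"linear":[0,-0.02,0.04],"rot":[0,0,0],"fingers":1},{"linear":[0,-0.04,0],"rot":[0,0,0],"fingers":1},{"linear":[0,-0.04,0],"rot":[0,0,0],"fingers":1},{"linear":[0,0,0],"rot":[0,0,0],"fingers":1},{"linear":[0,0,0],"rot":[0,0,0],"fingers":1}]' && python3 -c "
from rig import *
print(state()['force']);hand_in()"
```

```text
time: 10.9
position: [542.3, -223.8, 272.3]
orientation: [[-0.061, 0.998, 0.002], [0.998, 0.061, -0.0], [-0.001, 0.002, -1.0]]
force: [0.1, -0.2, 0.1]
grip_width: 0.0
[ 0.09571868 -0.1796916   0.12227012]
the job is handed in; nothing more can be done
```

The carriage is up against the end stop, its lock button is back up, and the arm is clear. The job was handed in at 10.9 s. I pressed the button to its bottom stop with the shut fingertips (about 13 N). I then held it down while pushing the carriage about 70 mm, until the end stop resisted with about 11 N, and released straight up.

**Last checks:**
- **Position:** the carriage face measured y = -152.2 mm against the bumper face at -151.8 mm. They agree within the 2 mm calibration, and no gap was visible.
- **Button:** the hover view matched the earlier button-up view, with a button-to-housing width ratio of 0.68 (0.69 when up, 0.65 when down). I judged the lock engaged from this and did not tug the carriage to test it.
- **Contact:** the tool force after retreating was about 0 N. The arm was never sent near the loose items, and those in the last wrist views (plane, tubes, hive tool) showed no sign of being disturbed.

No check failed or disagreed.

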